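# Check the push-latched lids of two seed boxes for stiff hinges

## Robot

A 6-joint arm with a two-finger parallel gripper is mounted at the origin on the work surface. World frame = base frame: x ahead of the robot, y to its left, z up, the work surface at z = 0. Lengths are in m, angles in rad, forces in N, time in s.
With the tool pointing down it reaches from about 0.275 to 1 m from the base axis. Payload 8.4 kg.
Tool frame: the origin (TCP) lies on the centre line of the jaws, within the pads' length; the fingertips stand 14 mm ahead of it and the grasp point (between the pads) lies 5 mm behind it; y points along the fingers, z is the direction in which the jaws open and shut, and the axes are right-handed (so a half turn about y gives the same grasp; the last joint's range is limited). The gripper opens to 85 mm and grips with 20 to 120 N. Pads are 22 mm wide; open, the fingers measure 114 mm over their backs; the gripper's body (76 mm by 85 mm) begins 54 mm behind the grasp point. The pads swing forward as they close: fully open they stand 13 mm farther back than shut.
Start: joints at [1.209, 0.353, 1.633, -0, 1.155, -0.002], TCP at [0.22, 0.585, 0.206] pointing down, gripper open.
Joint ranges: [-2.63, 2.63], [-0.92, 2.1], [0.06, 2.66], [-1.3, 4.44], [0, 2.69], [-3.02, 3.02]. Speed limits (rad/s): [2.22, 2.22, 2.79, 3.14, 3.14, 3.14].

## Interface

Orientations are given as a unit quaternion [x, y, z, w].
In Python, from bench import env gives the robot as it stands.
- The arm moves only by the tool drive_tool, never from a script. Its argument "deltas" is a list of rows, each a list of 5 numbers: the closure in counts, from 0 (fully open) to 255 (shut), then the shift along the tool's x, y, z in m, then the turn about the tool's y in degrees. A call has 1 to 5 rows; each row is the pose to reach, as a shift and turn from the pose commanded when the call began, along the tool's axes at that moment; what a row does not reach only later rows make up. A row lasts 1/10 s, in which the tool goes at most 50 mm and 8.59 degrees, less where a joint would pass 70% of its speed; a pose out of reach is approached as far as the arm can. A call with a gripper value outside its range is refused whole. The fingers move at their own pace and stop on an object; "newtons" is the grip in N (left out, the last holds). Time passes only in rows, so rows that repeat a pose let the fingers close. It gives the time, the measured TCP pose, the force and the opening at its end, in the units of the state.
- env.observe(): the state, without advancing time (a new reading comes with each control period).
- env.grab_frame(name): name is "side" or "top" or "wrist"; returns the picture (420x560x3 uint8, blue, green, red); there is no depth.
- env.camera_model(name): a dict with "K" (3x3 intrinsics, pixels), "position" and "attitude" of the camera in the world. Camera axes: x right, y up, looking along -z (the intrinsics and any distortion apply to the point x, -y, -z); pixel columns grow to the right and rows downward; lengths in m; the calibration is good to about 2 mm. A picture is of the moment at which its call begins: read the wrist's pose just before it. camera_model takes no time and is no camera call; for the wrist camera it gives the pose at the moment of the call.
- env.close_job(): hands the job in, once; it reports no verdict.
The state is a dict: "time_s": time; "joint_positions": joint angles; "dq": joint speeds; "tau": joint torques, N m; "eef_pos": TCP position; "eef_rot": TCP orientation; "contact_force": force on the tool from outside, world axes, zero at the start; "torque": the same for the moment, N m; "opening": opening from 0.0 (shut) to 1.0 (fully open).
Only numpy, scipy, OpenCV 4.12 (cv2) and the standard library are available. Lean on these libraries where they do the work, as an engineer would, in place of code of your own. Each camera call takes 0.05 s, during which the arm holds its last target. There are 200 camera calls.

## Task

Test the lid hinges of the two seed boxes: a lid that is shut flush is released by a steady, never violent push down to its stop near the front edge, which makes it spring ajar (the same push on an ajar lid latches it shut, so look which way it ended); then lift each lid by its front edge past 45 degrees and let it go. A lid that drops back by itself is good: push it down until its latch holds it flush again; a lid that stays up is stiff: leave it standing open past 45 degrees, to be oiled. Do not disturb the bird bath dish, the jar or the flower pot.

Things in the scene. Friction and masses are not known exactly. Their poses are not given: they have to be found in the camera images.
- box_a: one of two like dark-stained pine seed boxes, screwed down, left and right in either order; 170 (its x) x 150 (y) x 120 mm high, walls 8 mm, origin at the centre of its underside, front = its -x. Pale plywood lid 150 x 130 x 6 mm let in flush with the rim: front edge 75 mm before the centre, hinge line 77 mm behind it. A sprung push-push plunger stands under the lid at x 0, y +46 mm; seed packets reach 90 mm height
- box_b: one of two like dark-stained pine seed boxes, screwed down, left and right in either order; 170 (its x) x 150 (y) x 120 mm high, walls 8 mm, origin at the centre of its underside, front = its -x. Pale plywood lid 150 x 130 x 6 mm let in flush with the rim: front edge 75 mm before the centre, hinge line 77 mm behind it. A sprung push-push plunger stands under the lid at x 0, y +46 mm; seed packets reach 90 mm height
- lid_a (a joint): lid angle of box_a (rad), + = front edge up, stop 1.30. 0 = shut, flush; 0.235 = ajar on the sprung-out plunger, front edge 36 mm above the rim (29 mm gap under it). Starts in either state. Pressed near the front edge (7 to 12 N) to its stop, 11 mm below the rim there, and let go, it changes state; a shorter push may not. Lid 100 g. Good hinge: lid falls when let go; stiff (2 N more): stays put
- lid_b (a joint): lid angle of box_b (rad), + = front edge up, stop 1.30. 0 = shut, flush; 0.235 = ajar on the sprung-out plunger, front edge 36 mm above the rim (29 mm gap under it). Starts in either state. Pressed near the front edge (7 to 12 N) to its stop, 11 mm below the rim there, and let go, it changes state; a shorter push may not. Lid 100 g. Good hinge: lid falls when let go; stiff (2 N more): stays put
- edge_a (a point): middle of the front edge of the lid of box_a, on its top face; moves with the lid at 152 mm from the hinge line. Axes of the lid: x from the front edge to the hinge, y along the hinge, z out of the top face (the underside lies 6 mm below). Whether the hinge is stiff cannot be seen, only felt or tried
- edge_b (a point): middle of the front edge of the lid of box_b, on its top face; moves with the lid at 152 mm from the hinge line. Axes of the lid: x from the front edge to the hinge, y along the hinge, z out of the top face (the underside lies 6 mm below). Whether the hinge is stiff cannot be seen, only felt or tried
- bird_bath: blue glazed ceramic bird bath dish, 200 mm across, 45 mm high, beside the box on the right; origin at the centre of its underside; leave alone
- jar: glass jar with a metal cap, 76 mm across, 110 mm high, beyond the boxes; origin at the centre of its underside; leave alone
- flower_pot: terracotta flower pot, 106 mm across, 92 mm high, beside the box on the left; origin at the centre of its underside; leave alone

How it is judged:
On the way:
1. the lid with the good hinge has been lifted past 45 degrees (value of joint lid_b above 0.785 rad), for 0.1 s.
At the end, for the whole second after the job is handed in: the lid with the good hinge is latched shut, within 0.08 rad (about 12 mm at its front edge) of flush, and the lid with the stiff hinge stands open past 45 degrees (0.785 rad), at rest (value of joint lid_b between -0.04 and 0.08 rad and value of joint lid_a above 0.785 rad and velocity of joint lid_a between -0.05 and 0.05 rad/s); the robot touches nothing.
It fails at once if a box or its lid was pushed with more than 60 N (contact force between any of the fingers, the arm and box_a above 60 N or contact force between any of the fingers, the arm and box_b above 60 N).
It fails at once if the bird bath dish, jar or flower pot was moved more than 30 mm or tipped ((distance of bird_bath from where it was at the start of the episode above 0.03 m or angle between bird_bath's own z axis and vertical above 0.35 rad) or (distance of jar from where it was at the start of the episode above 0.03 m or angle between jar's own z axis and vertical above 0.35 rad) or (distance of flower_pot from where it was at the start of the episode above 0.03 m or angle between flower_pot's own z axis and vertical above 0.35 rad)).
It also fails if it takes over 64 s, if anything falls off the work surface, if the arm or the gripper's body presses on something with over 40 N, if the wrist force passes 120 N, or if a joint passes its speed limit or range.

## Working session

There is one attempt and no reset: what is moved stays moved. The work goes in short steps, Python scripts to look and compute and a tool call to move; the robot and the scene stay as the last step left them, time stands still between calls to the robot, and variables do not carry over. Pictures are saved under pics/ and viewed, about 8 in all and at most 12, crops included, and the job is handed in when it is done.

Besides the shell and the picture viewer there is one more tool, called after "Call:" as name([rows], argument=value, ...), one row to a line, values as JSON. drive_tool: Moves the arm, as the interface text tells. Its arguments: {"type":"object","properties":{"deltas":{"type":"array","items":{"type":"array","items":{"type":"number"}}},"newtons":{"type":"number"}},"required":["deltas"]}

```bash
mkdir -p pics; ls
cat > h.py <<'E'
from bench import env
import numpy as np,cv2
from scipy.spatial.transform import Rotation as R
def cam(n):
    m=env.camera_model(n); a=np.array(m['attitude'],float)
    Rm=R.from_quat(a).as_matrix() if a.size==4 else a.reshape(3,3)
    return m,np.array(m['K']),np.array(m['position']),Rm
def ray(n,u,v):
    m,K,p,Rm=cam(n); d=m.get('dist',m.get('distortion'))
    q=cv2.undistortPoints(np.array([[[u,v]]],float),K,None if d is None else np.array(d,float))[0,0]
    return p,Rm@np.array([q[0],-q[1],-1.])
def atz(n,u,v,z):
    p,d=ray(n,u,v); return p+d*(z-p[2])/d[2]
def proj(n,P):
    m,K,p,Rm=cam(n); d=m.get('dist',m.get('distortion'))
    c=(np.atleast_2d(P)-p)@Rm; c=c*[1,-1,-1]
    return cv2.projectPoints(c,np.zeros(3),np.zeros(3),K,None if d is None else np.array(d,float))[0][:,0]
E
python3 - <<'E'
from h import *
o=env.observe(); print(o)
for n in('side','top'):
    print(env.camera_model(n)); cv2.imwrite(f'pics/{n}0.png',env.grab_frame(n))
E
```

```text
pics
{'time_s': 0.0, 'joint_positions': array([ 1.20860434e+00,  3.53624535e-01,  1.63415252e+00, -2.22978157e-05,
        1.15518396e+00, -2.39818247e-03]), 'dq': array([-0.00199768, -0.00025551,  0.00083483,  0.00034786, -0.00029645,
       -0.00077349]), 'tau': array([ 3.14255667e-03, -6.05261207e+01, -3.42078602e+01,  9.15475857e-05,
        9.22510866e-03, -5.87787167e-05]), 'eef_pos': array([0.21987438, 0.58449739, 0.20536858]), 'eef_rot': array([ 0.69617309, -0.12659875,  0.12643752, -0.69521892]), 'contact_force': array([-0.5951379 ,  0.12121371,  0.24116252]), 'torque': array([-0.06633333,  0.01827007,  0.03971581]), 'opening': 0.998617840498717}
{'K': array([[438.75491941,   0.        , 280.29726121],
       [  0.        , 438.75491941, 205.51421371],
       [  0.        ,   0.        ,   1.        ]]), 'position': array([0.42214775, 0.73923221, 0.95258196]), 'attitude': array([-0.05095433,  0.36044652,  0.91826176, -0.15581176])}
{'K': array([[414.88582527,   0.        , 273.06233614],
       [  0.        , 414.88582527, 208.11961344],
       [  0.        ,   0.        ,   1.        ]]), 'position': array([ 0.37928661, -0.01608216,  1.34091847]), 'attitude': array([ 0.08836287, -0.08407308, -0.67295359,  0.72955958])}
```

View pics/top0.png

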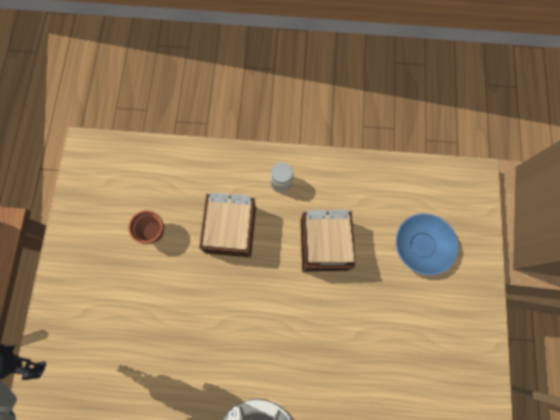

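View pics/side0.png

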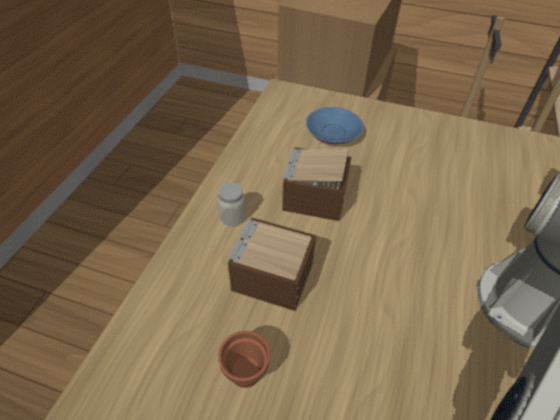

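The left box looks shut: its lid is centred near (228,222) in the top view. The right box's lid, near (328,240), looks ajar with a gap in the side view. I'll enlarge both.

Run:
```python
import cv2,numpy as np
t=cv2.imread('pics/top0.png')[185:285,190:370]; s=cv2.imread('pics/side0.png')[140:310,220:360]
t=cv2.resize(t,None,fx=4.4,fy=4.4,interpolation=cv2.INTER_CUBIC)
cv2.imwrite('pics/t1.png',t)
cv2.imwrite('pics/s1.png',cv2.resize(s,None,fx=3.5,fy=3.5,interpolation=cv2.INTER_CUBIC))
```

```text
(no output)
```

View pics/t1.png

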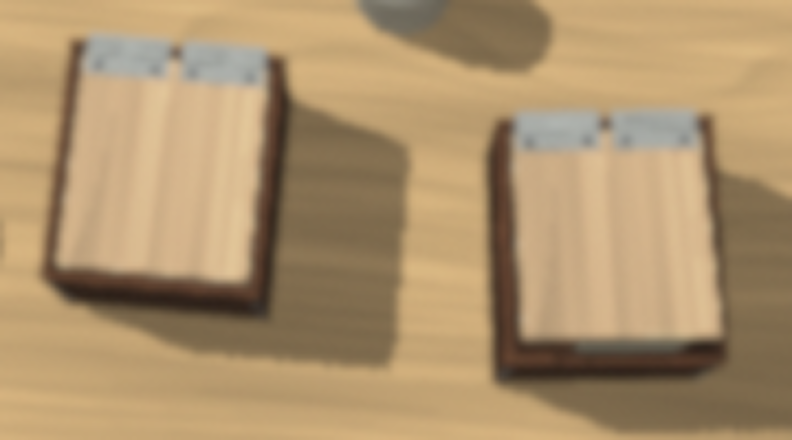

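View pics/s1.png

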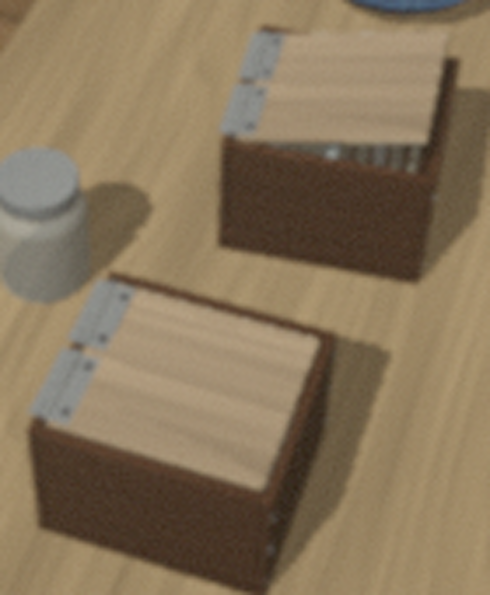

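```bash
cat > fit.py <<'E'
from h import *
from scipy.optimize import least_squares
T=lambda a:np.array([190+a[0]/4.4,185+a[1]/4.4]); S=lambda a:np.array([220+a[0]/3.5,140+a[1]/3.5])
X,Y,H=.085,.075,.12
def box(p,P):
    c,s=np.cos(p[2]),np.sin(p[2]); P=np.array(P)
    return np.array([p[0]+c*P[:,0]-s*P[:,1],p[1]+s*P[:,0]+c*P[:,1],P[:,2]]).T
L={'top':([(X,Y,H),(X,-Y,H),(-.075,.065,H),(-.075,-.065,H)],[T(a) for a in[(75,42),(283,57),(55,268),(250,283)]]),
 'side':([(X,-Y,H),(-X,-Y,H),(-X,Y,H),(X,Y,H),(-X,Y,0),(X,Y,0)],[S(a) for a in[(112,275),(333,335),(268,490),(35,425),(268,590),(42,527)]])}
Q={'top':([(X,Y,H),(X,-Y,H)],[T(a) for a in[(500,122),(710,117)]]),
 'side':([(X,-Y,H),(-X,-Y,H),(-X,Y,H),(X,Y,H),(-X,Y,0),(X,Y,0)],[S(a) for a in[(265,28),(457,62),(435,180),(222,140),(418,280),(220,245)]])}
for nm,D,p0 in(('L',L,(.6,.1,0)),('R',Q,(.6,-.2,0))):
    f=lambda p:np.concatenate([(proj(n,box(p,d[0]))-np.array(d[1])).ravel() for n,d in D.items()])
    r=least_squares(f,p0,loss='soft_l1'); print(nm,r.x.round(4),np.abs(f(r.x)).round(1))
for n,u,v,z in(('top',282,172,.11),('top',147,227,.09),('top',428,243,.045)): print(atz(n,u,v,z).round(3))
E
python3 fit.py
python3 - <<'E'
from h import *
o=env.observe(); print(R.from_quat(o['eef_rot']).as_matrix().round(3))
E
```

```text
L [0.6265 0.1379 0.0073] [1.6 0.6 0.  0.5 0.2 0.1 0.4 0.1 0.1 3.3 1.7 3.1 2.6 2.  1.4 0.  0.1 0.6
 0.2 1.2]
R [ 0.6002 -0.1666  0.0865] [1.6 0.7 0.2 0.1 0.6 2.  1.9 1.9 0.8 0.1 0.2 0.1 0.3 0.9 0.6 0.4]
[ 0.804 -0.015  0.11 ]
[0.6   0.385 0.09 ]
[ 0.628 -0.492  0.045]
[[ 0.936 -0.     0.352]
 [-0.352 -0.001  0.936]
 [ 0.    -1.    -0.001]]
```

Call:
drive_tool([
  [255,0.0,-0.05,0.0,0],
  [255,0.04,-0.07,-0.024,-7],
  [255,0.08,-0.095,-0.05,-14],
  [255,0.12,-0.095,-0.073,-21],
  [255,0.162,-0.095,-0.098,-21],
], newtons=30)

```text
time_s: 0.6
eef_pos: [0.3381, 0.4351, 0.302]
eef_rot: [-0.707, -0.005, 0.004, 0.708]
contact_force: [1.1, 0.7, -0.0]
opening: 0.147
```

```bash
cat >> h.py <<'E'
def d(x,y,z,yaw=None):
    o=env.observe(); Rm=R.from_quat(o['eef_rot']).as_matrix(); p=o['eef_pos']
    a=np.degrees(np.arctan2(Rm[1,0],Rm[0,0]))
    print('t',round(o['time_s'],2),'tcp',p.round(4),'yaw',a.round(2),'F',o['contact_force'].round(2),'| delta',(Rm.T@(np.array([x,y,z])-p)).round(4),'turn',None if yaw is None else round(a-yaw,2))
E
python3 -c "
from h import *
d(.5715,.138,.30,.4)"
```

```text
t 0.6 tcp [0.3381 0.4351 0.302 ] yaw 0.67 F [ 1.07  0.69 -0.04] | delta [ 0.2298  0.0019 -0.2998] turn 0.27
```

Call:
drive_tool([
  [255,0.03,0.0,-0.039,0],
  [255,0.06,0.0,-0.078,0],
  [255,0.09,0.0,-0.117,0],
  [255,0.12,0.0,-0.156,0],
  [255,0.15,0.0,-0.195,0],
])

```text
time_s: 1.1
eef_pos: [0.4892, 0.2404, 0.301]
eef_rot: [0.707, 0.002, -0.002, -0.707]
contact_force: [0.4, 1.4, 0.0]
opening: 0.003
```

Call:
drive_tool([
  [255,0.03,0.0,-0.039,0],
  [255,0.06,0.0,-0.078,0],
  [255,0.08,0.0,-0.105,0],
  [255,0.08,0.0,-0.105,0],
])

```text
time_s: 1.5
eef_pos: [0.5711, 0.1343, 0.3004]
eef_rot: [0.708, 0.001, -0.001, -0.707]
contact_force: [-0.2, 0.2, 0.6]
opening: 0.004
```

```bash
python3 -c "
from h import *
d(.5715,.138,.30,.4)
cv2.imwrite('pics/w1.png',env.grab_frame('wrist'));print(env.camera_model('wrist'))
X,Y,H=.085,.075,.12
from fit import box
print(proj('wrist',box((.6265,.1379,.0073),[(X,Y,H),(X,-Y,H),(-X,-Y,H),(-X,Y,H)])).round(0))
"
```

```text
t 1.5 tcp [0.5711 0.1343 0.3004] yaw 0.17 F [-0.17  0.19  0.6 ] | delta [0.0004 0.0004 0.0037] turn -0.23
{'K': array([[361.20367631,   0.        , 288.26082418],
       [  0.        , 361.20367631, 211.289313  ],
       [  0.        ,   0.        ,   1.        ]]), 'position': array([0.48848004, 0.13651333, 0.46847834]), 'attitude': array([-0.11281714, -0.11289185,  0.69930684,  0.69677663])}
L [0.6265 0.1379 0.0073] [1.6 0.6 0.  0.5 0.2 0.1 0.4 0.1 0.1 3.3 1.7 3.1 2.6 2.  1.4 0.  0.1 0.6
 0.2 1.2]
R [ 0.6002 -0.1666  0.0865] [1.6 0.7 0.2 0.1 0.6 2.  1.9 1.9 0.8 0.1 0.2 0.1 0.3 0.9 0.6 0.4]
[ 0.804 -0.015  0.11 ]
[0.6   0.385 0.09 ]
[ 0.628 -0.492  0.045]
[[357. 303.]
 [222. 303.]
 [211. 150.]
 [367. 149.]]
```

View pics/w1.png

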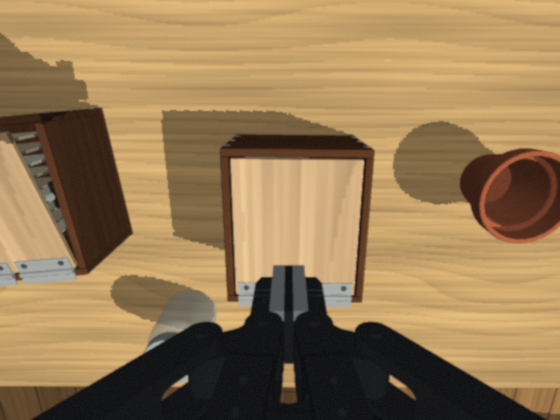

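The wrist view shows the left box shut, with rim corners at (221,149), (373,149), (362,302) and (228,302). That puts the box about 7 mm further to +y than my fit. Descending to press it.

Call:
drive_tool([
  [255,0.0,0.05,0.01,0],
  [255,0.0,0.1,0.01,0],
  [255,0.0,0.14,0.01,0],
  [255,0.0,0.158,0.01,0],
  [255,0.0,0.158,0.01,0],
])

```text
time_s: 2.05
eef_pos: [0.566, 0.1483, 0.14]
eef_rot: [0.708, 0.001, -0.005, -0.707]
contact_force: [-0.4, -1.1, 0.3]
opening: -0.0
```

Call:
drive_tool([
  [255,0.0,0.003,0.0,0],
  [255,0.0,0.006,0.0,0],
  [255,0.0,0.009,0.0,0],
  [255,0.0,0.012,0.0,0],
  [255,0.0,0.014,0.0,0],
])

```text
time_s: 2.55
eef_pos: [0.5693, 0.1478, 0.1293]
eef_rot: [-0.707, -0.003, 0.002, 0.707]
contact_force: [-0.4, -0.5, 1.0]
opening: 0.003
```

Call:
drive_tool([
  [255,0.0,0.001,0.0,0],
  [255,0.0,0.002,0.0,0],
  [255,0.0,0.003,0.0,0],
  [255,0.0,0.003,0.0,0],
])

```text
time_s: 2.95
eef_pos: [0.5691, 0.1477, 0.126]
eef_rot: [0.707, 0.002, -0.002, -0.707]
contact_force: [0.3, -0.7, -0.5]
opening: -0.002
```

Call:
drive_tool([
  [255,0.0,0.001,0.0,0],
  [255,0.0,0.002,0.0,0],
  [255,0.0,0.003,0.0,0],
  [255,0.0,0.003,0.0,0],
])

```text
time_s: 3.35
eef_pos: [0.569, 0.1478, 0.1229]
eef_rot: [0.707, 0.002, -0.002, -0.707]
contact_force: [-0.6, 0.7, 0.4]
opening: 0.003
```

```bash
python3 -c "
from h import *
w=env.grab_frame('wrist');s=env.grab_frame('side')[120:320,200:380]
cv2.imwrite('pics/c2.png',np.hstack([w[80:400,140:440],cv2.resize(s,(288,320),interpolation=cv2.INTER_CUBIC)]))"
```

```text
(no output)
```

View pics/c2.png

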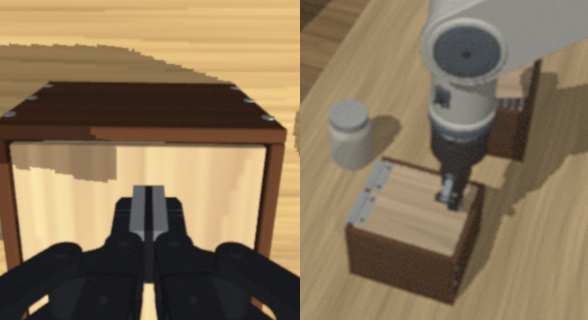

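The tips are over the shut lid, at about (288,267) in the full picture, and there's no contact yet. Continuing gently.

Call:
drive_tool([
  [255,0.0,0.001,0.0,0],
  [255,0.0,0.002,0.0,0],
  [255,0.0,0.003,0.0,0],
  [255,0.0,0.003,0.0,0],
])

```text
time_s: 3.85
eef_pos: [0.569, 0.1478, 0.1199]
eef_rot: [0.707, 0.002, -0.003, -0.707]
contact_force: [-0.7, -0.3, 0.0]
opening: -0.002
```

```bash
python3 -c "
from h import *
o=env.observe();p=o['eef_pos']
for n in('wrist','side'):
  for dz in(.014,0,-.014): print(n,dz,proj(n,p+[0,0,dz]).round(1))
from h import *
X,Y,H=.085,.075,.12
def box(q,P):
    P=np.array(P);c,s=np.cos(q[2]),np.sin(q[2]);return np.array([q[0]+c*P[:,0]-s*P[:,1],q[1]+s*P[:,0]+c*P[:,1],P[:,2]]).T
P=[(-X,-Y,H),(-X,Y,H),(-X,-Y,0),(-X,Y,0)]
print(proj('wrist',box((.6265,.1445,-.008),P)).round(0),o['tau'].round(2))
w=env.grab_frame('wrist');cv2.imwrite('pics/c3.png',w)
"
```

```text
wrist 0.014 [[286.9 271.4]]
wrist 0 [[287.  258.5]]
wrist -0.014 [[287.1 247.2]]
side 0.014 [[296.2 252.8]]
side 0 [[295.9 256.4]]
side -0.014 [[295.6 259.9]]
[[128. 205.]
 [435. 210.]
 [191. 160.]
 [378. 163.]] [ 0.000e+00 -5.866e+01 -2.971e+01 -0.000e+00 -4.000e-02 -0.000e+00]
```

View pics/c3.png

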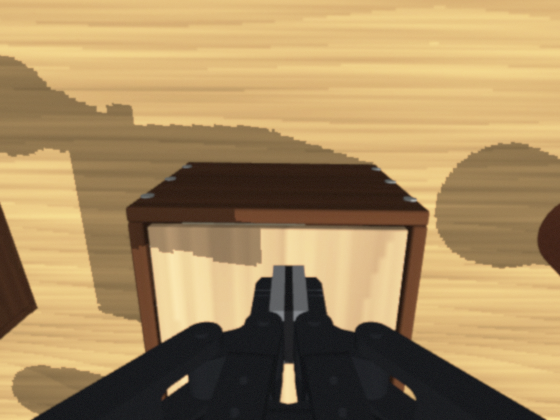

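The tips appear at row 265, but the projection puts them at row 247. They are really about 20 mm higher than nominal, so contact should come lower.

Call:
drive_tool([
  [255,0.0,0.001,0.0,0],
  [255,0.0,0.002,0.0,0],
  [255,0.0,0.003,0.0,0],
  [255,0.0,0.004,0.0,0],
  [255,0.0,0.004,0.0,0],
])

```text
time_s: 4.4
eef_pos: [0.569, 0.1478, 0.1159]
eef_rot: [0.707, 0.002, -0.002, -0.707]
contact_force: [0.6, -0.2, -0.6]
opening: 0.002
```

Call:
drive_tool([
  [255,0.0,0.001,0.0,0],
  [255,0.0,0.002,0.0,0],
  [255,0.0,0.003,0.0,0],
  [255,0.0,0.003,0.0,0],
])

```text
time_s: 4.8
eef_pos: [0.569, 0.1478, 0.1129]
eef_rot: [0.707, 0.002, -0.003, -0.707]
contact_force: [-0.2, -0.4, -0.6]
opening: 0.005
```

Call:
drive_tool([
  [255,0.0,0.001,0.0,0],
  [255,0.0,0.002,0.0,0],
  [255,0.0,0.003,0.0,0],
  [255,0.0,0.003,0.0,0],
])

```text
time_s: 5.2
eef_pos: [0.569, 0.1477, 0.1099]
eef_rot: [0.707, 0.002, -0.002, -0.707]
contact_force: [-0.3, 1.2, 0.6]
opening: -0.003
```

Call:
drive_tool([
  [255,0.0,0.001,0.0,0],
  [255,0.0,0.002,0.0,0],
  [255,0.0,0.002,0.0,0],
])

```text
time_s: 5.5
eef_pos: [0.569, 0.1477, 0.1079]
eef_rot: [0.707, 0.002, -0.002, -0.707]
contact_force: [0.3, -0.3, 0.2]
opening: 0.001
```

```bash
python3 -c "
from h import *
o=env.observe();p=o['eef_pos']
for dx in(-.011,0,.011):
  print(dx,[(dz,proj('wrist',p+[dx,0,dz])[0,1].round(0)) for dz in(.02,.01,0,-.014)])
w=env.grab_frame('wrist').astype(int);a=cv2.imread('pics/c3.png').astype(int)
print(np.abs(w-a)[225:300].sum(2).mean(), w[262:270,280].tolist())
"
```

```text
-0.011 [(0.02, np.float64(256.0)), (0.01, np.float64(247.0)), (0, np.float64(239.0)), (-0.014, np.float64(229.0))]
0 [(0.02, np.float64(278.0)), (0.01, np.float64(268.0)), (0, np.float64(258.0)), (-0.014, np.float64(247.0))]
0.011 [(0.02, np.float64(298.0)), (0.01, np.float64(287.0)), (0, np.float64(278.0)), (-0.014, np.float64(265.0))]
80.36235714285715 [[116, 157, 189], [115, 155, 185], [110, 142, 170], [102, 119, 134], [102, 104, 106], [102, 100, 99], [105, 103, 102], [104, 102, 101]]
```

Call:
drive_tool([
  [255,0.0,0.001,0.0,0],
  [255,0.0,0.002,0.0,0],
  [255,0.0,0.002,0.0,0],
])

```text
time_s: 5.85
eef_pos: [0.569, 0.1478, 0.1059]
eef_rot: [0.707, 0.002, -0.002, -0.707]
contact_force: [0.3, -0.3, -0.7]
opening: 0.002
```

Call:
drive_tool([
  [255,0.0,0.001,0.0,0],
  [255,0.0,0.002,0.0,0],
  [255,0.0,0.003,0.0,0],
  [255,0.0,0.003,0.0,0],
])

```text
time_s: 6.25
eef_pos: [0.569, 0.1478, 0.1029]
eef_rot: [0.707, 0.002, -0.002, -0.707]
contact_force: [-0.2, -0.2, -0.2]
opening: 0.001
```

Call:
drive_tool([
  [255,0.0,0.001,0.0,0],
  [255,0.0,0.002,0.0,0],
  [255,0.0,0.003,0.0,0],
  [255,0.0,0.003,0.0,0],
])

```text
time_s: 6.65
eef_pos: [0.569, 0.1478, 0.0999]
eef_rot: [0.707, 0.002, -0.002, -0.707]
contact_force: [-0.6, 0.5, -0.8]
opening: -0.002
```

```bash
python3 -c "
from h import *
w=env.grab_frame('wrist');s=env.grab_frame('side')[200:310,220:330]
o=env.observe();p=o['eef_pos'];print(proj('side',[p,p-[0,0,.014]]),o['tau'].round(2))
cv2.imwrite('pics/c4.png',np.hstack([w[150:400,130:440],cv2.resize(s,(480,480),interpolation=cv2.INTER_CUBIC)[:250*1] if 0 else cv2.resize(s,(250,250),interpolation=cv2.INTER_CUBIC)]))
cv2.imwrite('pics/c4.png',cv2.resize(np.hstack([w[150:400,130:440],cv2.resize(s,(250,250))]),None,fx=1.4,fy=1.4))"
```

```text
[[295.47378993 261.3317295 ]
 [295.2152301  264.75256114]] [  0.   -59.27 -28.56  -0.    -0.     0.  ]
```

View pics/c4.png

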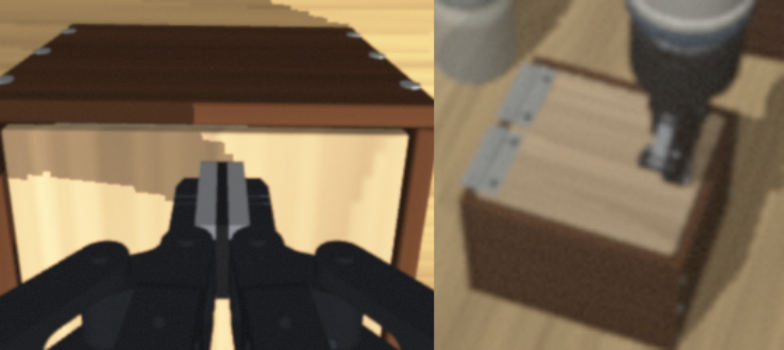

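The lid still looks flush. In the side view the tip is at about (297,257), higher than where the TCP projects. I'll keep lowering and watch the force.

Call:
drive_tool([
  [255,0.0,0.001,0.0,0],
  [255,0.0,0.002,0.0,0],
  [255,0.0,0.003,0.0,0],
  [255,0.0,0.003,0.0,0],
])

```text
time_s: 7.15
eef_pos: [0.569, 0.1477, 0.0969]
eef_rot: [0.707, 0.002, -0.002, -0.707]
contact_force: [-0.4, 0.4, -0.2]
opening: -0.003
```

Call:
drive_tool([
  [255,0.0,0.001,0.0,0],
  [255,0.0,0.002,0.0,0],
  [255,0.0,0.003,0.0,0],
  [255,0.0,0.003,0.0,0],
])

```text
time_s: 7.55
eef_pos: [0.5692, 0.1478, 0.0943]
eef_rot: [-0.707, -0.002, 0.002, 0.707]
contact_force: [-1.2, 0.0, 3.6]
opening: 0.001
```

Contact at tcp z ≈ 0.095, so the true tip height is tcp + 25 mm. Pressing to the stop.

Call:
drive_tool([
  [255,0.0,0.001,0.0,0],
  [255,0.0,0.002,0.0,0],
  [255,0.0,0.003,0.0,0],
  [255,0.0,0.004,0.0,0],
  [255,0.0,0.004,0.0,0],
])

```text
time_s: 8.05
eef_pos: [0.5693, 0.1478, 0.0906]
eef_rot: [-0.707, -0.003, 0.002, 0.707]
contact_force: [-1.5, -0.5, 5.5]
opening: 0.003
```

Call:
drive_tool([
  [255,0.0,0.001,0.0,0],
  [255,0.0,0.002,0.0,0],
  [255,0.0,0.003,0.0,0],
  [255,0.0,0.003,0.0,0],
])

```text
time_s: 8.45
eef_pos: [0.5694, 0.1478, 0.0877]
eef_rot: [-0.707, -0.003, 0.002, 0.707]
contact_force: [-2.0, -0.6, 7.0]
opening: 0.003
```

Call:
drive_tool([
  [255,0.0,0.001,0.0,0],
  [255,0.0,0.002,0.0,0],
  [255,0.0,0.002,0.0,0],
])

```text
time_s: 8.75
eef_pos: [0.5695, 0.1478, 0.0857]
eef_rot: [-0.707, -0.003, 0.002, 0.707]
contact_force: [-1.5, 0.0, 6.9]
opening: 0.004
```

Call:
drive_tool([
  [255,0.0,0.0005,0.0,0],
  [255,0.0,0.001,0.0,0],
  [255,0.0,0.001,0.0,0],
])

```text
time_s: 9.05
eef_pos: [0.5696, 0.1478, 0.0851]
eef_rot: [-0.707, -0.003, 0.002, 0.707]
contact_force: [-2.5, -2.0, 10.5]
opening: -0.0
```

Call:
drive_tool([
  [255,0.0,0.001,0.0,0],
  [255,0.0,0.0015,0.0,0],
  [255,0.0,0.0015,0.0,0],
])

```text
time_s: 9.35
eef_pos: [0.5697, 0.1478, 0.0845]
eef_rot: [-0.707, -0.003, 0.002, 0.707]
contact_force: [-4.8, -2.0, 19.2]
opening: -0.003
```

Call:
drive_tool([
  [255,0.0,-0.01,0.0,0],
  [255,0.0,-0.03,0.0,0],
  [255,0.0,-0.06,0.0,0],
  [255,-0.03,-0.09,-0.002,0],
  [255,-0.06,-0.09,-0.002,0],
])

```text
time_s: 9.85
eef_pos: [0.5112, 0.1459, 0.1762]
eef_rot: [-0.707, -0.004, 0.0, 0.708]
contact_force: [0.0, -0.2, -0.9]
opening: -0.003
```

```bash
sleep 0; python3 -c "
from h import *
w=env.grab_frame('wrist');s=env.grab_frame('side')[200:310,220:330]
d(.5,.145,.17,0)
cv2.imwrite('pics/c5.png',cv2.resize(np.hstack([w[100:400,100:460],cv2.resize(s,(300,300))]),None,fx=1.2,fy=1.2))"
```

```text
t 9.95 tcp [0.5062 0.1451 0.1732] yaw 0.41 F [-0.37  0.05  0.74] | delta [-0.0062  0.0032 -0.0001] turn 0.41
```

View pics/c5.png

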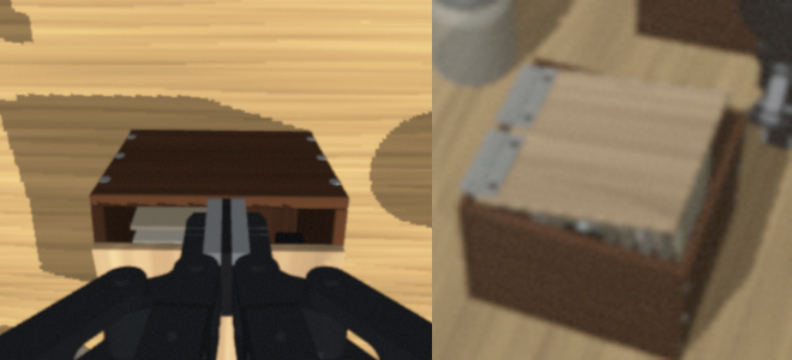

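The lid is now ajar: its front edge sits at row ~304 of the full wrist view, with the opening visible in front of it.

```bash
python3 -c "
from h import *
print(atz('wrist',283,304,.156).round(4),atz('wrist',283,262,.12).round(4))
print(atz('wrist',176,261,.12).round(4),atz('wrist',390,264,.12).round(4))"
```

```text
[0.5441 0.1429 0.156 ] [0.5346 0.1424 0.12  ]
[0.5343 0.07   0.12  ] [0.5355 0.215  0.12  ]
```

Call:
drive_tool([
  [255,0.005,0.03,0.0,0],
  [255,0.012,0.06,0.0,0],
  [255,0.017,0.069,0.0,0],
  [255,0.017,0.069,0.0,0],
])

```text
time_s: 10.35
eef_pos: [0.526, 0.1452, 0.1023]
eef_rot: [0.707, 0.001, -0.003, -0.707]
contact_force: [0.1, 0.6, 0.3]
opening: 0.004
```

Call:
drive_tool([
  [255,0.003,0.0,0.0,0],
  [255,0.006,0.0,0.0,0],
  [255,0.009,0.0,0.0,0],
  [255,0.01,0.0,0.0,0],
])

```text
time_s: 10.75
eef_pos: [0.537, 0.1457, 0.1044]
eef_rot: [-0.707, -0.003, 0.002, 0.707]
contact_force: [0.0, 0.7, 0.1]
opening: 0.001
```

Call:
drive_tool([
  [255,0.002,0.0,0.0,0],
  [255,0.004,0.0,0.0,0],
  [255,0.005,0.0,0.0,0],
  [255,0.005,0.0,0.0,0],
])

```text
time_s: 11.15
eef_pos: [0.5412, 0.1456, 0.1036]
eef_rot: [-0.707, -0.002, 0.002, 0.707]
contact_force: [0.4, 0.4, -0.8]
opening: -0.003
```

Call:
drive_tool([
  [255,0.002,0.0,0.0,0],
  [255,0.004,0.0,0.0,0],
  [255,0.004,0.0,0.0,0],
])

```text
time_s: 11.45
eef_pos: [0.5442, 0.1455, 0.1034]
eef_rot: [0.707, 0.002, -0.003, -0.707]
contact_force: [-4.7, 1.0, 2.7]
opening: -0.0
```

Call:
drive_tool([
  [255,0.001,-0.006,0.0,0],
  [255,0.003,-0.012,0.0,0],
  [255,0.005,-0.019,0.0,0],
  [255,0.008,-0.026,0.0,0],
])

```text
time_s: 11.85
eef_pos: [0.5511, 0.1453, 0.1296]
eef_rot: [0.707, 0.001, -0.004, -0.707]
contact_force: [-8.0, 0.6, 1.3]
opening: -0.0
```

Call:
drive_tool([
  [255,0.003,-0.008,0.0,0],
  [255,0.006,-0.015,0.0,0],
  [255,0.009,-0.021,0.0,0],
  [255,0.013,-0.028,0.0,0],
])

```text
time_s: 12.25
eef_pos: [0.5651, 0.1453, 0.1579]
eef_rot: [0.707, 0.002, -0.003, -0.707]
contact_force: [-5.3, -1.6, 0.2]
opening: 0.001
```

Call:
drive_tool([
  [255,0.004,-0.006,0.0,0],
  [255,0.008,-0.012,0.0,0],
  [255,0.013,-0.018,0.0,0],
  [255,0.019,-0.024,0.0,0],
])

```text
time_s: 12.65
eef_pos: [0.5846, 0.1454, 0.1823]
eef_rot: [0.707, 0.002, -0.003, -0.707]
contact_force: [-6.9, -3.4, 3.8]
opening: 0.003
```

Call:
drive_tool([
  [255,0.004,-0.004,0.0,0],
  [255,0.008,-0.008,0.0,0],
  [255,0.013,-0.013,0.0,0],
  [255,0.018,-0.016,0.0,0],
  [255,0.018,-0.016,0.0,0],
])

```text
time_s: 13.15
eef_pos: [0.6044, 0.1461, 0.1986]
eef_rot: [-0.707, -0.003, 0.002, 0.707]
contact_force: [-1.6, 0.3, 0.3]
opening: 0.005
```

Call:
drive_tool([
  [255,-0.02,0.0,0.0,0],
  [255,-0.05,0.0,0.0,0],
  [255,-0.09,0.0,0.0,0],
  [255,-0.11,0.0,0.0,0],
  [255,-0.11,0.0,0.0,0],
])

```text
time_s: 13.65
eef_pos: [0.4915, 0.1455, 0.1979]
eef_rot: [-0.707, -0.003, 0.002, 0.707]
contact_force: [0.5, 0.0, -0.5]
opening: -0.002
```

```bash
python3 -c "
from h import *
w=env.grab_frame('wrist');s=env.grab_frame('side')[120:310,220:380]
d(.5,.145,.20,0)
cv2.imwrite('pics/c6.png',cv2.resize(np.hstack([w[60:400,100:460],cv2.resize(s,(286,340))]),None,fx=1.2,fy=1.2))"
```

```text
t 13.75 tcp [0.4945 0.1457 0.1983] yaw 0.41 F [1.07 0.12 0.36] | delta [ 0.0055 -0.0017 -0.0008] turn 0.41
```

View pics/c6.png

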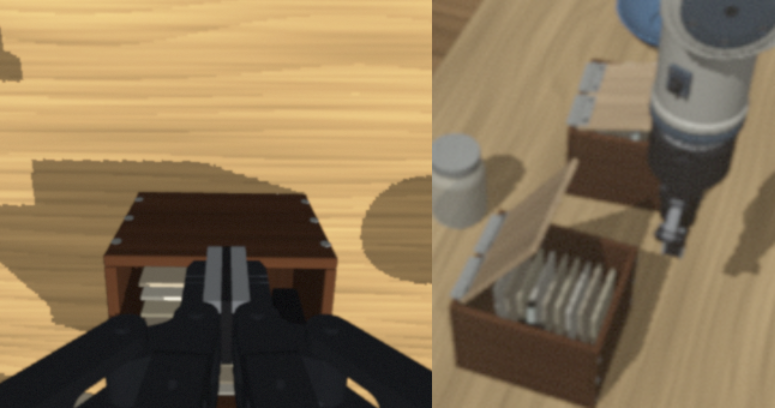

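The left lid stays up, at about 1 rad, so its hinge is stiff and I'll leave it. Next is the right box, whose lid is ajar.

Call:
drive_tool([
  [255,-0.003,0.0,-0.05,0],
  [255,-0.003,0.0,-0.1,0],
  [255,-0.003,0.0,-0.15,0],
  [255,-0.003,0.0,-0.2,0],
  [255,-0.003,0.0,-0.25,0],
])

```text
time_s: 14.25
eef_pos: [0.4935, -0.1073, 0.198]
eef_rot: [0.707, 0.003, -0.002, -0.707]
contact_force: [1.1, -0.1, 0.0]
opening: 0.002
```

Call:
drive_tool([
  [255,0.0,0.0,-0.05,-4.5],
  [255,0.0,0.0,-0.07,-4.5],
  [255,0.0,0.0,-0.07,-4.5],
  [255,0.0,0.0,-0.07,-4.5],
])

```text
time_s: 14.65
eef_pos: [0.4932, -0.1753, 0.1974]
eef_rot: [-0.706, -0.03, 0.029, 0.707]
contact_force: [-0.6, 0.5, -1.0]
opening: -0.001
```

```bash
python3 -c "
from h import *
w=env.grab_frame('wrist')
d(.497,-.1755,.20,5)
c=cv2.resize(w[200:400,110:450],None,fx=2.3,fy=2.3);cv2.imwrite('pics/c7.png',c)"
```

```text
t 14.7 tcp [ 0.493  -0.1745  0.1974] yaw 4.85 F [ 0.47  0.19 -1.18] | delta [ 0.0039 -0.0026 -0.0014] turn -0.15
```

View pics/c7.png

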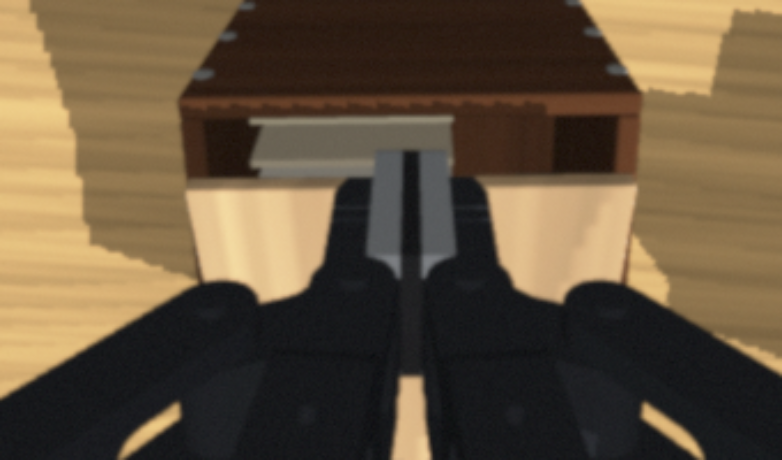

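The right lid is ajar and square to the tool: front edge from (191,278) to (387,277), rim from (188,242) to (388,240).

```bash
python3 -c "
from h import *
for a in((191,278,.156),(387,277,.156),(188,242,.12),(388,240,.12)): print(atz('wrist',*a).round(4))
d(.5,-.1755,.103,5)"
```

```text
[ 0.5323 -0.234   0.156 ]
[ 0.5208 -0.107   0.156 ]
[ 0.5233 -0.2454  0.12  ]
[ 0.5093 -0.0988  0.12  ]
t 14.7 tcp [ 0.493  -0.1745  0.1974] yaw 4.85 F [ 0.47  0.19 -1.18] | delta [ 0.0069  0.0944 -0.0016] turn -0.15
```

Call:
drive_tool([
  [255,0.0,0.04,0.0,0],
  [255,0.004,0.08,0.0,0],
  [255,0.01,0.094,0.0,0],
  [255,0.012,0.094,0.0,0],
  [255,0.012,0.094,0.0,0],
])

```text
time_s: 15.2
eef_pos: [0.5056, -0.1733, 0.1047]
eef_rot: [0.707, 0.031, -0.03, -0.706]
contact_force: [-0.1, -0.2, -0.1]
opening: -0.001
```

Call:
drive_tool([
  [255,0.003,0.0,0.0,0],
  [255,0.006,0.0,0.0,0],
  [255,0.009,0.0,0.0,0],
  [255,0.009,0.0,0.0,0],
])

```text
time_s: 15.6
eef_pos: [0.514, -0.173, 0.1043]
eef_rot: [0.707, 0.031, -0.03, -0.706]
contact_force: [0.0, 0.3, -0.6]
opening: 0.0
```

Call:
drive_tool([
  [255,0.002,0.0,0.0,0],
  [255,0.004,0.0,0.0,0],
  [255,0.004,0.0,0.0,0],
])

```text
time_s: 15.9
eef_pos: [0.5175, -0.1726, 0.1036]
eef_rot: [0.706, 0.03, -0.03, -0.706]
contact_force: [-0.2, 0.3, 0.3]
opening: 0.001
```

Call:
drive_tool([
  [255,0.001,0.0,0.0,0],
  [255,0.003,0.0,0.0,0],
  [255,0.003,0.0,0.0,0],
])

```text
time_s: 16.2
eef_pos: [0.5185, -0.1723, 0.1031]
eef_rot: [-0.706, -0.029, 0.032, 0.707]
contact_force: [-5.1, -2.0, 2.4]
opening: -0.001
```

Call:
drive_tool([
  [255,0.0,-0.006,0.0,0],
  [255,0.002,-0.012,0.0,0],
  [255,0.004,-0.019,0.0,0],
  [255,0.007,-0.026,0.0,0],
])

```text
time_s: 16.6
eef_pos: [0.5257, -0.1715, 0.1299]
eef_rot: [-0.706, -0.029, 0.031, 0.707]
contact_force: [-7.6, -1.4, 2.3]
opening: 0.007
```

Call:
drive_tool([
  [255,0.003,-0.008,0.0,0],
  [255,0.006,-0.015,0.0,0],
  [255,0.009,-0.021,0.0,0],
  [255,0.013,-0.028,0.0,0],
])

```text
time_s: 17.0
eef_pos: [0.5398, -0.1703, 0.1582]
eef_rot: [-0.706, -0.03, 0.03, 0.707]
contact_force: [-3.2, 2.2, 2.0]
opening: 0.005
```

Call:
drive_tool([
  [255,0.004,-0.006,0.0,0],
  [255,0.008,-0.012,0.0,0],
  [255,0.013,-0.018,0.0,0],
  [255,0.019,-0.024,0.0,0],
])

```text
time_s: 17.4
eef_pos: [0.5598, -0.1691, 0.1823]
eef_rot: [0.707, 0.03, -0.03, -0.706]
contact_force: [-1.9, 0.4, 0.6]
opening: -0.001
```

Call:
drive_tool([
  [255,0.004,-0.004,0.0,0],
  [255,0.008,-0.008,0.0,0],
  [255,0.013,-0.013,0.0,0],
  [255,0.018,-0.016,0.0,0],
  [255,0.018,-0.016,0.0,0],
])

```text
time_s: 17.9
eef_pos: [0.578, -0.1675, 0.1981]
eef_rot: [0.707, 0.031, -0.03, -0.706]
contact_force: [-0.4, -0.1, 0.7]
opening: -0.002
```

```bash
cat > chk.py <<'E'
from h import *
import sys
# bright/pale lid texture area in side view for right box, compare over time
s=env.grab_frame('side'); cv2.imwrite(f'pics/{sys.argv[1]}.png',s); t=env.grab_frame('top'); cv2.imwrite(f'pics/{sys.argv[1]}t.png',t)
d(0,0,0,0)
E
python3 chk.py up
```

```text
t 18.0 tcp [ 0.577  -0.1674  0.1974] yaw 4.89 F [-0.46 -0.71 -0.91] | delta [-0.5606  0.1975  0.2161] turn 4.89
```

Call:
drive_tool([
  [255,-0.02,0.0,0.0,0],
  [255,-0.05,0.0,0.0,0],
  [255,-0.09,0.0,0.0,0],
  [255,-0.14,0.0,0.0,0],
  [255,-0.16,0.0,0.0,0],
])

```text
time_s: 18.5
eef_pos: [0.4132, -0.1805, 0.1968]
eef_rot: [-0.706, -0.029, 0.031, 0.707]
contact_force: [0.3, 0.3, 0.5]
opening: -0.0
```

Call:
drive_tool([
  [255,-0.02,0.0,0.0,0],
  [255,-0.02,0.0,0.0,0],
])

```text
time_s: 18.7
eef_pos: [0.3952, -0.1826, 0.1974]
eef_rot: [-0.706, -0.029, 0.03, 0.707]
contact_force: [0.6, -0.5, -0.1]
opening: 0.001
```

```bash
python3 chk.py down
python3 - <<'E'
import cv2,numpy as np
s=[cv2.imread(f'pics/{n}.png')[130:240,230:370] for n in('up','down')]
t=[cv2.imread(f'pics/{n}t.png')[180:290,190:370] for n in('up','down')]
f=lambda a:cv2.resize(a,(395,295))
cv2.imwrite('pics/c8.png',np.vstack([np.hstack(list(map(f,s))),np.hstack(list(map(f,t)))]))
E
```

```text
t 18.8 tcp [ 0.398  -0.1829  0.1978] yaw 4.84 F [ 0.91 -0.52  0.04] | delta [-0.3814  0.1973  0.216 ] turn 4.84
```

View pics/c8.png

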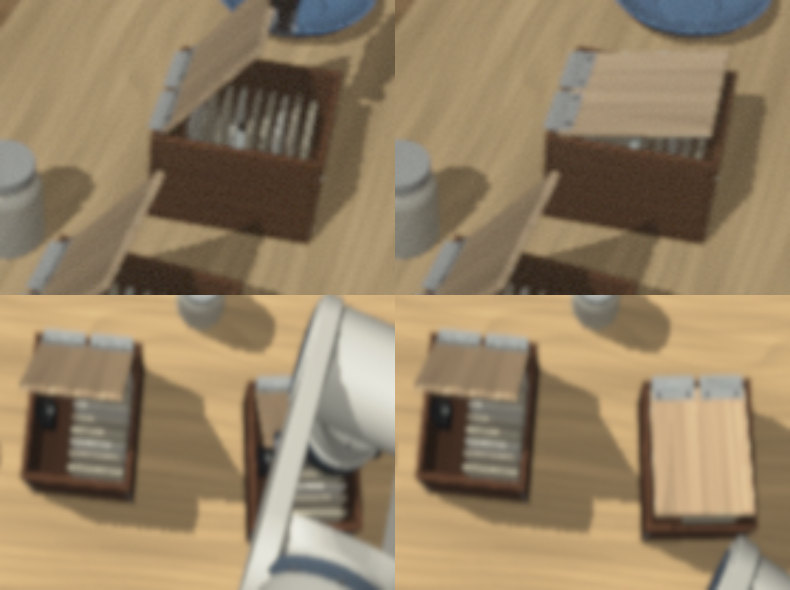

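The pictures show the right lid held well open, then fallen back to ajar by itself, so its hinge is good. The left lid is still standing. Now latching the right one.

Call:
drive_tool([
  [255,0.05,0.0,0.0,0],
  [255,0.1,0.0,0.0,0],
  [255,0.146,0.0,0.0,0],
  [255,0.146,0.03,0.0,0],
  [255,0.146,0.055,0.0,0],
])

```text
time_s: 19.3
eef_pos: [0.5458, -0.1697, 0.1412]
eef_rot: [0.707, 0.031, -0.03, -0.706]
contact_force: [-0.2, 0.2, -0.6]
opening: 0.002
```

Call:
drive_tool([
  [255,0.0,0.006,0.0,0],
  [255,0.0,0.012,0.0,0],
  [255,0.0,0.018,0.0,0],
  [255,0.0,0.024,0.0,0],
  [255,0.0,0.028,0.0,0],
])

```text
time_s: 19.8
eef_pos: [0.5434, -0.1707, 0.1153]
eef_rot: [0.707, 0.03, -0.03, -0.706]
contact_force: [-3.1, -0.5, 5.4]
opening: -0.005
```

Call:
drive_tool([
  [255,0.0,0.004,0.0,0],
  [255,0.0,0.008,0.0,0],
  [255,0.0,0.011,0.0,0],
  [255,0.0,0.014,0.0,0],
  [255,0.0,0.016,0.0,0],
])

```text
time_s: 20.3
eef_pos: [0.543, -0.1706, 0.099]
eef_rot: [0.707, 0.03, -0.03, -0.706]
contact_force: [-3.3, -1.0, 4.6]
opening: -0.002
```

Commanded z is now about 0.0985, and the stop should be near 0.085.

Call:
drive_tool([
  [255,0.0,0.002,0.0,0],
  [255,0.0,0.004,0.0,0],
  [255,0.0,0.006,0.0,0],
  [255,0.0,0.008,0.0,0],
  [255,0.0,0.01,0.0,0],
])

```text
time_s: 20.8
eef_pos: [0.5432, -0.1706, 0.0891]
eef_rot: [0.707, 0.03, -0.03, -0.706]
contact_force: [-2.8, -0.7, 7.0]
opening: -0.003
```

Call:
drive_tool([
  [255,0.0,0.001,0.0,0],
  [255,0.0,0.002,0.0,0],
  [255,0.0,0.003,0.0,0],
  [255,0.0,0.003,0.0,0],
])

```text
time_s: 21.2
eef_pos: [0.5433, -0.1706, 0.0861]
eef_rot: [0.707, 0.03, -0.03, -0.706]
contact_force: [-3.6, -0.1, 5.5]
opening: -0.001
```

Call:
drive_tool([
  [255,0.0,0.001,0.0,0],
  [255,0.0,0.0015,0.0,0],
  [255,0.0,0.0015,0.0,0],
])

```text
time_s: 21.5
eef_pos: [0.5434, -0.1706, 0.0851]
eef_rot: [0.707, 0.03, -0.03, -0.706]
contact_force: [-3.4, -0.4, 10.5]
opening: -0.0
```

Call:
drive_tool([
  [255,0.0,0.0005,0.0,0],
  [255,0.0,0.001,0.0,0],
  [255,0.0,0.001,0.0,0],
])

```text
time_s: 21.8
eef_pos: [0.5435, -0.1706, 0.0846]
eef_rot: [0.707, 0.03, -0.03, -0.706]
contact_force: [-5.8, -0.2, 15.9]
opening: -0.006
```

At the stop with 16 N. Releasing, then checking from the same viewpoint as before.

Call:
drive_tool([
  [255,0.0,-0.005,0.0,0],
  [255,0.0,-0.02,0.0,0],
  [255,0.0,-0.06,0.0,0],
  [255,0.0,-0.11,0.0,0],
  [255,-0.03,-0.113,0.0,0],
])

```text
time_s: 22.3
eef_pos: [0.5196, -0.1743, 0.2027]
eef_rot: [0.708, 0.035, -0.026, -0.705]
contact_force: [0.4, -0.4, 0.4]
opening: -0.0
```

Call:
drive_tool([
  [255,-0.021,0.0,0.0,0],
  [255,-0.021,0.0,0.0,0],
  [255,-0.021,0.0,0.0,0],
])

```text
time_s: 22.6
eef_pos: [0.4928, -0.1748, 0.1965]
eef_rot: [0.707, 0.03, -0.029, -0.706]
contact_force: [-0.6, -0.1, 0.2]
opening: -0.001
```

```bash
python3 -c "
from h import *
w=env.grab_frame('wrist'); cv2.imwrite('pics/w9.png',w)
d(.493,-.1745,.1974,4.85)
c=cv2.cvtColor(cv2.imread('pics/c7.png'),cv2.COLOR_BGR2GRAY)
g=cv2.cvtColor(w,cv2.COLOR_BGR2GRAY)
for col in(215,350): 
  print('before',[(r,int(c[int((r-200)*2.3),int((col-110)*2.3)])) for r in range(232,300,4)])
  print('now',[(r,int(g[r,col])) for r in range(232,300,4)])
"
```

```text
t 22.65 tcp [ 0.4931 -0.1748  0.1963] yaw 4.87 F [ 0.16 -0.53  0.02] | delta [-0.0001 -0.0011  0.0003] turn 0.02
before [(232, 31), (236, 36), (240, 33), (244, 70), (248, 47), (252, 31), (256, 24), (260, 24), (264, 25), (268, 25), (272, 24), (276, 29), (280, 113), (284, 196), (288, 202), (292, 204), (296, 206)]
now [(232, 31), (236, 32), (240, 29), (244, 64), (248, 71), (252, 54), (256, 183), (260, 215), (264, 216), (268, 214), (272, 212), (276, 212), (280, 213), (284, 211), (288, 209), (292, 208), (296, 204)]
before [(232, 32), (236, 33), (240, 44), (244, 76), (248, 76), (252, 42), (256, 40), (260, 38), (264, 37), (268, 35), (272, 32), (276, 60), (280, 118), (284, 181), (288, 182), (292, 182), (296, 181)]
now [(232, 32), (236, 30), (240, 32), (244, 71), (248, 75), (252, 80), (256, 174), (260, 179), (264, 177), (268, 175), (272, 176), (276, 175), (280, 174), (284, 175), (288, 176), (292, 174), (296, 176)]
```

The right lid's pale edge now meets the rim at row 256, where it was at row 280 before, so it is flush and latched. I'll retreat a little, check the left lid numerically and hand in.

Call:
drive_tool([
  [255,-0.05,0.0,0.0,0],
  [255,-0.09,0.0,0.0,0],
  [255,-0.095,0.0,0.0,0],
  [255,-0.095,0.0,0.0,0],
  [255,-0.095,0.0,0.0,0],
])

```text
time_s: 23.15
eef_pos: [0.3994, -0.1831, 0.1964]
eef_rot: [0.707, 0.031, -0.03, -0.706]
contact_force: [-0.4, 0.2, 0.1]
opening: 0.002
```

```bash
python3 chk.py fin; python3 -c "
import cv2,numpy as np
a,b=[cv2.imread(f'pics/{n}t.png').astype(int) for n in('down','fin')]
D=np.abs(a-b).mean(2)
print('left box',D[190:262,195:260].mean().round(2),'right box',D[205:275,298:358].mean().round(2),'jar',D[160:192,268:298].mean().round(2),'pot',D[208:245,128:168].mean().round(2),'dish',D[212:276,395:460].mean().round(2))
a=cv2.imread('pics/top0.png').astype(int);D=np.abs(a-b).mean(2)
print('vs start jar',D[160:192,268:298].mean().round(2),'pot',D[208:245,128:168].mean().round(2),'dish',D[212:276,395:460].mean().round(2))
from bench import env
env.close_job()"
```

```text
t 23.25 tcp [ 0.3992 -0.1829  0.1962] yaw 4.91 F [-0.15  0.74 -0.67] | delta [-0.3822  0.1958  0.2165] turn 4.91
left box 0.45 right box 7.49 jar 0.42 pot 0.45 dish 0.4
vs start jar 2.46 pot 1.7 dish 2.06
the job is handed in; nothing more can be done
```

I tested both lids and handed the job in at about 23 s; no verdict comes back, so success rests on my own checks.

- **Left box (stiff):** It started shut. I pressed it to its stop (last reading 19 N), it sprang ajar, and I lifted it to about 1 rad. It stayed up when I let go, so I left it standing open. The top view showed no change in it between the right lid's drop and the end.
- **Right box (good):** It started ajar, so it needed no releasing push. I lifted it to about 1 rad, and it fell back to ajar by itself. I then pressed it to its stop (last reading 16 N), and the wrist picture showed its edge flush with the rim.
- **Other objects:** The dish, jar and pot showed no real change from the first top picture. The arm ended clear of everything, with contact forces within the sensor noise.

**Disagreements:**
- **Fingertips:** the closed fingertips touched about 40 mm higher than stated, 25 mm behind the TCP instead of 14 mm ahead. I went by contact force for the heights.
- **Box positions:** my first position fit for the left box was about 7 mm off sideways. I corrected it from the wrist camera.
- **Lid angles:** the 1 rad figures come from tool position, not from a direct measurement.
- **Final check:** I judged the last views by pixel values, because the 12 picture views were used up.

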